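Tighten the dispenser's lid screw with the slotted key

TASK

The specula dispenser has been refilled but the screw on its lid is still undone. Take the blue-handled slotted key from its grey stand, set its blade fully into the screw slot and turn the screw clockwise, using only the key and re-gripping its handle as needed, until it is tight against its stop. Then put the key back upright in the stand, fully down, without working the chrome lever or disturbing the other things on the shelf.

Things in the scene. Friction and masses are not known exactly. Their poses are not given: they have to be found in the camera images.
- key: the slotted key, upright, steel with a blue square handle, about 120 g. Origin: centre of the underside of its round shoulder; z up along the key. Below the shoulder hangs a flat blade 8 long, 20 wide along the key's x, 4 thick along y. Above the origin: shoulder disc 24 across from 0 to 8, neck 12 across from 8 to 20, square handle 16 x 16 from 20 to 72, its faces square to the key's x and y. Released in the slot, the key stands by itself with its shoulder on the screw head
- stand: grey plastic key stand, 60 x 60, 32 high, fixed. Origin: centre of its underside. Its top has a slot 26 long (along the stand's x), 9 wide, 16 deep, centred; the key rests with its blade in it and its shoulder on the stand's top, key x along stand x either way round within about 0.15 rad
- dispenser: steel box dispenser, fixed, 130 along its x, 160 along y, lid top at 98. Origin: centre of its underside; its front (-x side) has the chute and the lever, reaching about 42 in front of the box; the lever is 60 to 70 above the underside. The screw stands in the middle of the lid; a red mark 20 x 5 lies on the lid just beyond the screw on the dispenser's +x side
- slot (a point): centre of the slot of the captive screw, at the level of the flat top of its brass head, 113 above the dispenser's underside; turns with the screw, its x axis along the slot. Head 28 across on a steel flange 36 across and 4 thick; the slot crosses the whole head (open at both ends), 6.5 wide, 11 deep. A white tick on the flange comes to the red mark on the lid when the screw is tight
- screw (a joint): angle of the screw in rad: 0 fully undone, grows clockwise seen from above, hard stop (tight) at 3.9. At 0 the slot lies along the dispenser's x. Stays where it is left; stiff to turn, about 0.08 N m. It starts between 0 and 0.9. It does not move up or down
- lever (a joint): chrome lever on the dispenser's front, sprung; 0 at rest, grows as it is pushed down, to 0.6
- timer: red round plastic timer, 64 across, 34 high. Origin: centre of its underside. Loose; leave alone
- magnifier: round glass magnifier lying flat, lens ring 72 across, black handle reaching to 133 along its -x, 10 high. Origin: underside of the lens centre. Loose; leave alone
- otoscope: matte silver otoscope head standing on its round foot 30 across, 63 high. Origin: centre of its underside; cone to its -x reaching 43. Loose; leave alone
- forceps: steel ear forceps lying flat, 160 long along its x, 13 wide, 5 high. Origin: under the middle. Loose; leave alone
Things that resemble listed ones, but are neither listed nor needed, are in the scene too. What is meant by the key is not turquoise or white, and is the larger of those in its own colour.

How it is judged:
On the way, in this order (a step that is already met when the one before it is completed fails the run):
1. the key's blade is fully down in the slot of the screw, its shoulder on the head (distance between key and slot below 0.006 m and angle between the x axis of key and the x axis of slot, either way round below 0.25 rad and value of joint screw below 3 rad), for 0.2 s.
2. with the key still in the slot, the screw is turned clockwise against its stop (value of joint screw above 3.8 rad and distance between key and slot below 0.008 m), for 0.2 s.
At the end, for the whole second after the job is handed in: the screw reads above 3.78 rad (stop at 3.9), and the key stands released and still in its stand: shoulder within about 2.5 mm of the stand's top, within 7 mm of its centre, leaning less than 5 degrees (value of joint screw above 3.78 rad and z of key in the frame of stand between 0.029 and 0.0345 m and horizontal distance between key and stand below 0.007 m and angle between key's own z axis and vertical below 0.09 rad and linear speed of key below 0.02 m/s); the robot touches nothing.
It fails at once if the fingers touch the screw (contact force between the fingers and screw above 0.5 N).
It fails at once if the chrome lever is worked (value of joint lever above 0.2 rad).
It fails at once if a bystander (timer, magnifier, otoscope head or forceps) is moved by more than 15 mm (distance of any of timer, magnifier, otoscope, forceps from where it was at the start of the episode above 0.015 m).
It also fails if it takes over 72 s, if anything falls off the work surface, if the arm or the gripper's body presses on something with over 40 N, if the wrist force passes 120 N, or if a joint passes its speed limit or range.

ROBOT

A 6-joint arm with a two-finger parallel gripper is mounted at the origin on the work surface. World frame = base frame: x ahead of the robot, y to its left, z up, the work surface at z = 0. Lengths are in m, angles in rad, forces in N, time in s.
With the tool pointing down it reaches from about 0.375 to 0.9 m from the base axis. Payload 3.1 kg.
Tool frame: the origin (TCP) lies between the finger pads; the fingertips stand 8 mm ahead of it and the grasp point (between the pads) lies 11 mm behind it; z points along the fingers, y is the line along which they close (so a half turn about z gives the same grasp; the last joint's range is limited). The gripper opens to 85 mm and grips with 20 to 120 N. Pads are 22 mm wide; open, the fingers measure 114 mm over their backs; the gripper's body (76 mm by 85 mm) begins 54 mm behind the grasp point. The pads swing forward as they close: fully open they stand 13 mm farther back than shut.
Start: joints at [-1.417, 0.527, 1.433, -0, 1.181, -0.178], TCP at [0.204, -0.591, 0.239] pointing down, gripper open.
Joint ranges: [-3.08, 3.08], [-0.75, 2.2], [0.22, 2.44], [-1.43, 4.57], [0, 2.65], [-2.85, 2.85]. Speed limits (rad/s): [2.79, 2.79, 3.14, 3.14, 3.14, 3.14].

INTERFACE

Orientations are given as a unit quaternion [x, y, z, w].
In Python, from station import readout, cams, sign_off gives the robot as it stands.
- The arm moves only by the tool send_rows, never from a script. Its argument "commands" is text: rows parted by semicolons, each of 5 numbers parted by spaces: the finger opening in mm, from 0 to 85.4, then the shift along the tool's x, y, z each as a share of 0.02 m, from -1 to 1, then the turn about the tool's z as a share of 4 degrees, from -1 to 1. In form: grip dx dy dz spin; .... A call has 1 to 20 rows; each row shifts and turns the commanded pose from where the row before left it, along the tool's axes as they then stand; what a row does not reach is not made up. A row lasts 1/12 s, in which the tool goes at most 41.7 mm and 7.16 degrees, less where a joint would pass 70% of its speed; a pose out of reach is approached as far as the arm can. A call with a number of a shift or a turn outside -1 to 1 is refused whole. A call with a gripper value outside its range is refused whole. The fingers move at their own pace and stop on an object; "grip_force" is the grip in N (left out, the last holds). Time passes only in rows, so rows that do not move let the fingers close. It gives the time, the measured TCP pose, the force, the opening and the grip force at its end, in the units of the state.
- readout.sense(): the state, without advancing time (a new reading comes with each control period).
- cams.snapshot(name): name is "scene" or "side" or "wrist"; returns a dict with "pixels" (384x512x3 uint8, red, green, blue), "intrinsics" (3x3 intrinsics, pixels), "eye" and "rotation" of the camera in the world. Camera axes: x right, y down, z forward; pixel columns grow to the right and rows downward; lengths in m; the calibration is good to about 2 mm. A picture is of the moment at which its call begins. There is no depth.
- sign_off(): hands the job in; it is judged then, once.
The state is a dict: "t": time; "q": joint angles; "qd": joint speeds; "tau": joint torques, N m; "tcp_pos": TCP position; "tool_rot": TCP orientation; "force": force on the tool from outside, world axes, zero at the start; "ft_torque": the same for the moment, N m; "finger_gap": opening from 0.0 (shut) to 1.0 (fully open); "gripper_force": force on a finger pad.
Only numpy, scipy, OpenCV 4.12 (cv2) and the standard library are available. Lean on these libraries where they do the work, as an engineer would, in place of code of your own. Each camera call takes 0.05 s, during which the arm holds its last target. There are 200 camera calls.

## Working session

There is one attempt and no reset: what is moved stays moved. The work goes in short steps, Python scripts to look and compute and a tool call to move; the robot and the scene stay as the last step left them, time stands still between calls to the robot, and variables do not carry over. Pictures are saved under pics/ and viewed, at most 10 in all, crops included, and the job is handed in when it is done.

Besides the shell and the picture viewer there is one more tool, called after ">>>" as a command line: name --argument value ..., lists and objects as JSON in quotes. send_rows: Moves the arm, as the interface text tells. Its arguments: {"type":"object","properties":{"commands":{"type":"string"},"grip_force":{"type":"number"}},"required":["commands"]}

```bash
ls; mkdir -p pics
python3 - <<'E'
from station import readout,cams
import cv2,numpy as np
s=readout.sense();print({k:np.round(v,3) for k,v in s.items()})
a=[]
for n in("scene","side"):
    c=cams.snapshot(n);np.savez(f"{n}.npz",**c);print(n,c["intrinsics"],c["eye"],c["rotation"])
    cv2.imwrite(f"pics/{n}0.png",cv2.resize(c["pixels"][:,:,::-1],(800,600),interpolation=cv2.INTER_CUBIC))
E
```

```text
pics
{'t': np.float64(0.0), 'q': array([-1.417,  0.528,  1.434,  0.   ,  1.181, -0.179]), 'qd': array([ 0.001,  0.001, -0.   ,  0.   , -0.002,  0.001]), 'tau': array([-0.0000e+00, -4.4235e+01, -1.7803e+01, -0.0000e+00,  8.0000e-03,
        0.0000e+00]), 'tcp_pos': array([ 0.204, -0.59 ,  0.238]), 'tool_rot': array([ 0.986,  0.166,  0.   , -0.001]), 'force': array([-0.396,  0.068,  0.021]), 'ft_torque': array([ 0.021, -0.043,  0.03 ]), 'gripper_force': np.float64(0.0), 'finger_gap': np.float64(0.998)}
scene [[468.873651     0.         243.71076999]
 [  0.         468.873651   192.15203358]
 [  0.           0.           1.        ]] [1.30992829 0.24430802 0.68513328] [ 0.52444772  0.72802686 -0.35051991 -0.26845347]
side [[461.28804719   0.         258.24275101]
 [  0.         461.28804719 201.60782689]
 [  0.           0.           1.        ]] [0.18529749 0.61365894 0.92706739] [-0.24500976  0.90357876 -0.33866474  0.09392464]
```

View pics/scene0.png

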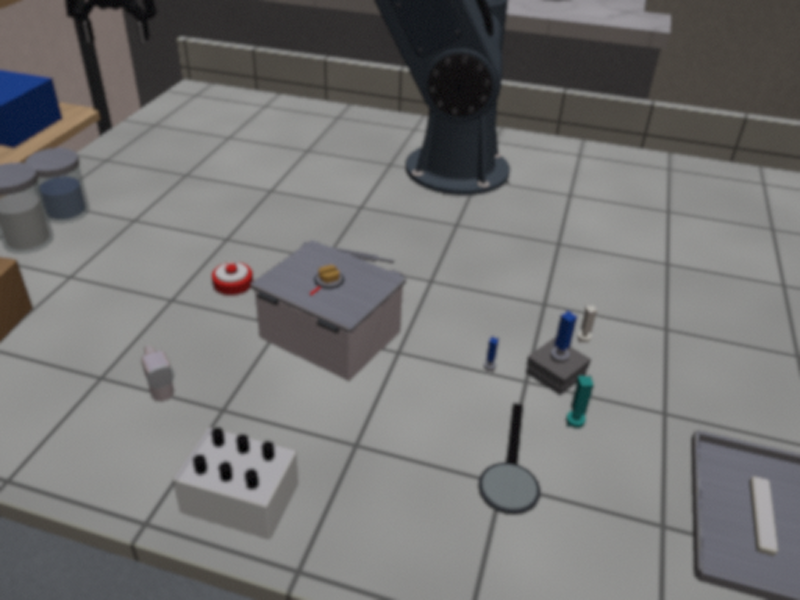

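View pics/side0.png

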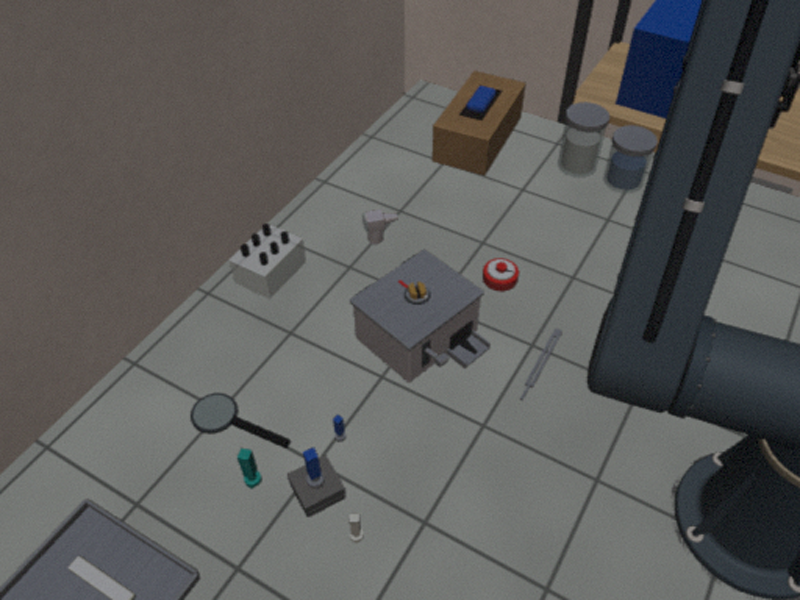

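Scene view: the robot base is at the top. The dispenser is at (330,310) with its brass screw at (329,272). Key candidates in the scene view:
- large blue in the grey stand, (566,330)
- small blue, (492,352)
- turquoise, (582,400)
- white, (588,322)

The key meant is the larger blue one in the grey stand. In the side view it is at (313,465).

```bash
cat > h.py <<'E'
import numpy as np,cv2
from scipy.spatial.transform import Rotation as R
def ray(c,uv):
    uv=np.atleast_2d(np.asarray(uv,float))
    d=np.c_[uv,np.ones(len(uv))]@np.linalg.inv(c["intrinsics"]).T
    q=np.asarray(c["rotation"]); M=R.from_quat(q).as_matrix() if q.size==4 else q
    return np.asarray(c["eye"]),d@M.T
def plane(c,uv,z):
    e,d=ray(c,uv); return e+d*((z-e[2])/d[:,2:])
def proj(c,p):
    q=np.asarray(c["rotation"]); M=R.from_quat(q).as_matrix() if q.size==4 else q
    x=(np.atleast_2d(p)-c["eye"])@M@c["intrinsics"].T; return x[:,:2]/x[:,2:]
def tri(c1,u1,c2,u2):
    e1,d1=ray(c1,u1);e2,d2=ray(c2,u2);d1=d1[0];d2=d2[0]
    st=np.linalg.lstsq(np.c_[d1,-d2],e2-e1,rcond=None)[0]
    a=e1+st[0]*d1;b=e2+st[1]*d2;return (a+b)/2,np.linalg.norm(a-b)
def blobs(c,lo,hi,amin=8):
    m=cv2.inRange(cv2.cvtColor(c["pixels"],cv2.COLOR_RGB2HSV),np.array(lo),np.array(hi))
    n,l,s,ce=cv2.connectedComponentsWithStats(m)
    return [(s[i,4],ce[i].round(1),s[i,:4]) for i in range(1,n) if s[i,4]>=amin],m,l
E
python3 - <<'E'
from h import *
A=dict(np.load("scene.npz"));B=dict(np.load("side.npz"))
for c,n in((A,"scene"),(B,"side")):
    for nm,lo,hi in(("blue",(110,120,50),(128,255,255)),("brass",(10,110,60),(28,255,255)),("red",(0,130,80),(6,255,255)),("red2",(172,130,80),(180,255,255))):
        print(n,nm,[(int(a),ce.tolist(),b.tolist()) for a,ce,b in blobs(c,lo,hi)[0] if a<1500])
a=A["pixels"][180:280,290:400];b=B["pixels"][260:360,150:260]
cv2.imwrite("pics/crop.png",cv2.resize(np.hstack([a,b])[:,:,::-1],None,fx=3.6,fy=3.6,interpolation=cv2.INTER_CUBIC))
# lid corners at z=.098
k=1.5625
print(plane(A,np.array([[309,244],[253,283],[347,323],[405,281]])/k,.098).round(3))
print(plane(B,np.array([[423,253],[351,297],[412,350],[482,296]])/k,.098).round(3))
E
```

```text
scene blue [(1308, [15.6, 67.2], [0, 45, 38, 48]), (162, [361.7, 211.2], [356, 200, 12, 24]), (48, [314.8, 222.8], [313, 216, 5, 15])]
scene brass [(619, [6.7, 189.8], [0, 167, 19, 50]), (94, [210.2, 174.8], [205, 170, 12, 10])]
scene red [(24, [147.7, 171.1], [145, 169, 6, 5]), (165, [149.6, 181.5], [136, 172, 25, 16])]
scene red2 []
side blue [(184, [307.7, 63.0], [299, 55, 18, 17]), (48, [216.2, 271.2], [214, 266, 6, 12]), (122, [199.3, 295.7], [194, 287, 11, 20])]
side brass [(1296, [302.1, 79.9], [278, 47, 58, 64]), (23, [395.3, 77.3], [390, 75, 12, 5]), (13, [419.8, 84.6], [416, 82, 7, 7]), (73, [496.7, 108.4], [484, 103, 28, 12]), (29, [269.4, 184.8], [267, 181, 5, 9]), (37, [263.8, 186.0], [261, 182, 6, 9])]
side red [(95, [319.1, 177.5], [309, 168, 23, 16]), (26, [320.6, 170.5], [318, 168, 6, 6])]
side red2 []
[[ 0.487 -0.115  0.098]
 [ 0.601 -0.15   0.098]
 [ 0.639 -0.002  0.098]
 [ 0.528  0.042  0.098]]
[[ 0.596 -0.143  0.098]
 [ 0.645 -0.     0.098]
 [ 0.51   0.043  0.098]
 [ 0.469 -0.105  0.098]]
```

View pics/crop.png

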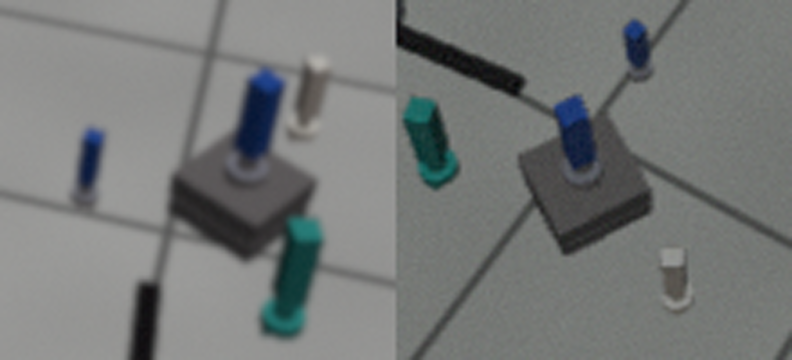

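The large blue key stands in the grey stand in both halves, at (255,110) and (577,135). The small blue one is clearly smaller and has no stand. The key is confirmed.

Run:
```python
from h import *
from station import readout
A=dict(np.load("scene.npz"));B=dict(np.load("side.npz"))
print("key",tri(A,[361.7,211.2],B,[199.3,295.7]),"small",tri(A,[314.8,222.8],B,[216.2,271.2]))
f=lambda p:np.array(p)/3.6+[40,260]
g=lambda p:np.array(p)/3.6+[290,180]
print("standtop side",plane(B,f([[519,155],[600,112],[652,197],[565,238]]),.032).round(3))
print("standtop scene",plane(A,g([[243,127],[172,180],[246,234],[316,182]]),.032).round(3))
print("white",plane(B,f([[677,300]]),.0).round(3),"turq",plane(B,f([[437,170]]),.0).round(3))
print("screw",plane(A,[[210.2,174.8]],.113).round(3),plane(B,[[266.5,185.5]],.113).round(3))
print("slot dir side",plane(B,[[269.4,184.8],[263.8,186.0]],.113).round(4))
print("red",plane(B,np.array([[400,281],[408,288]])/1.5625,.098).round(3))
k=1.5625
print("forceps",plane(B,np.array([[558,332],[524,398]])/k,0.003).round(3),"timer",plane(B,np.array([[501,272]])/k,.03).round(3),"mag",plane(B,np.array([[214,413],[288,442]])/k,.005).round(3),"oto",plane(B,np.array([[376,240]])/k,0).round(3))
print(R.from_quat(readout.sense()["tool_rot"]).as_matrix().round(3))
```

```text
key (array([0.53743901, 0.26198318, 0.07993125]), np.float64(0.000890741526003668)) small (array([0.5573574 , 0.17442109, 0.03945048]), np.float64(0.00025658162233833324))
standtop side [[0.575 0.273 0.032]
 [0.55  0.224 0.032]
 [0.491 0.256 0.032]
 [0.52  0.303 0.032]]
standtop scene [[0.494 0.257 0.032]
 [0.555 0.223 0.032]
 [0.586 0.27  0.032]
 [0.529 0.303 0.032]]
white [[0.453 0.29  0.   ]] turq [[0.627 0.295 0.   ]]
screw [[ 0.565 -0.055  0.113]] [[ 0.557 -0.053  0.113]]
slot dir side [[ 0.5523 -0.0585  0.113 ]
 [ 0.562  -0.0482  0.113 ]]
red [[ 0.596 -0.069  0.098]
 [ 0.577 -0.062  0.098]]
forceps [[ 0.356 -0.178  0.003]
 [ 0.35  -0.028  0.003]] timer [[ 0.489 -0.232  0.03 ]] mag [[0.745 0.236 0.005]
 [0.618 0.221 0.005]] oto [[ 0.738 -0.219  0.   ]]
[[ 0.945  0.327 -0.   ]
 [ 0.327 -0.945  0.002]
 [ 0.    -0.002 -1.   ]]
```

>>> send_rows --commands "85 0.85 -0.99 0 0;85 0.85 -0.99 0 0;85 0.85 -0.99 0 0;85 0.85 -0.99 0 0;85 0.85 -0.99 0 0;85 0.85 -0.99 0 0;85 0.85 -0.99 0 0;85 0.85 -0.99 0 0;85 0.85 -0.99 0 0;85 0.85 -0.99 0 0;85 0.85 -0.99 0 0;85 0.85 -0.99 0 0;85 0.85 -0.99 0 0;85 0.85 -0.99 0 0;85 0.85 -0.99 0 0;85 0.85 -0.99 0 0;85 0.85 -0.99 0 0;85 0.85 -0.99 0 0;85 0.85 -0.99 0 0;85 0.85 -0.99 0 0" --grip_force 40

```text
t: 1.77
tcp_pos: [0.3962, -0.1039, 0.2392]
tool_rot: [0.986, 0.166, -0.0, -0.0]
force: [-0.2, -0.4, 0.2]
finger_gap: 0.993
gripper_force: 0.0
```

>>> send_rows --commands "85 0.85 -0.99 0 0;85 0.85 -0.99 0 0;85 0.85 -0.99 0 0;85 0.85 -0.99 0 0;85 0.85 -0.99 0 0;85 0.85 -0.99 0 0;85 0.85 -0.99 0 0;85 0.85 -0.99 0 0;85 0.85 -0.99 0 0;85 0.85 -0.99 0 0;85 0.85 -0.99 0 0;85 0.85 -0.99 0 0;85 0.85 -0.99 0 0;85 0.85 -0.99 0 0;85 0.85 -0.99 0 0;85 0 0 0 0;85 0 0 0 0"

```text
t: 3.18
tcp_pos: [0.5399, 0.2596, 0.2386]
tool_rot: [0.986, 0.167, -0.001, 0.0]
force: [-0.3, -0.0, -0.0]
finger_gap: 0.998
gripper_force: 0.0
```

Run:
```python
from h import *
from station import readout,cams
s=readout.sense();print(s["t"],s["tcp_pos"].round(4),s["q"].round(3))
c=cams.snapshot("wrist");np.savez("w1.npz",**c);print(c["intrinsics"][0],c["eye"])
cv2.imwrite("pics/w1.png",cv2.resize(c["pixels"][:,:,::-1],(800,600),interpolation=cv2.INTER_CUBIC))
print(proj(c,[[.5374,.262,.104],[.5374,.262,.032]]))
print([(int(a),ce.tolist(),b.tolist()) for a,ce,b in blobs(c,(110,120,50),(128,255,255))[0]])
```

```text
3.1833 [0.5399 0.2596 0.2386] [ 0.262  0.494  1.5   -0.     1.149  1.498]
[287.12918493   0.         253.58594987] [0.61980823 0.28572947 0.37390917]
[[248.94743649 186.64382501]
 [249.87848063 168.83335944]]
[(394, [249.4, 182.2], [240, 166, 21, 31]), (164, [325.0, 178.8], [317, 170, 17, 18])]
```

View pics/w1.png

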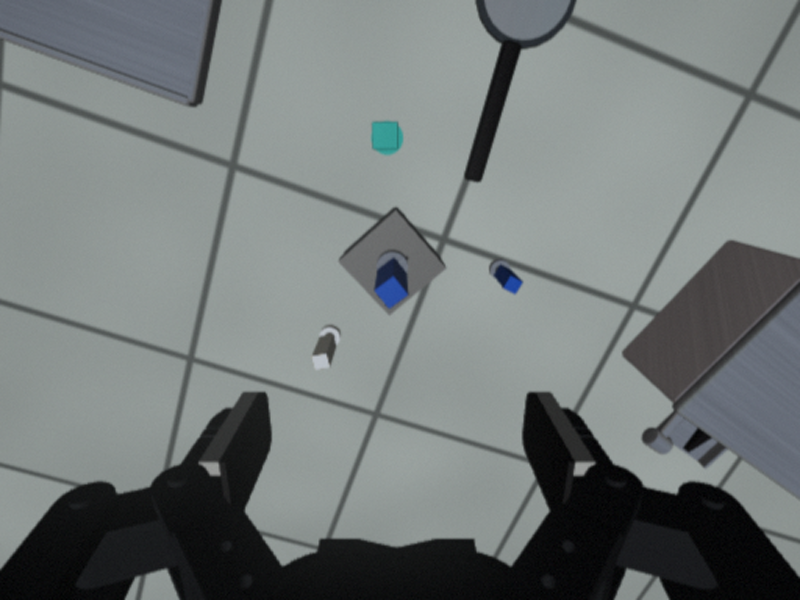

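The wrist view shows the key top at (391,292) and the stand as a diamond centred on (392,262). The predicted position matches within about 1 px.

Run:
```python
from h import *
c=dict(np.load("w1.npz"))
hsv=cv2.cvtColor(c["pixels"],cv2.COLOR_RGB2HSV)
v=hsv[166:198,238:264,2];
m=cv2.inRange(hsv,np.array((105,120,120)),np.array((130,255,255)));m[:,290:]=0;m[:150]=0
ys,xs=np.nonzero(m);P=plane(c,np.c_[xs,ys],.104)
r=cv2.minAreaRect((P[:,:2]*1000).astype(np.float32));print(len(xs),xs.mean(),ys.mean(),P.mean(0),r)
k=1.5625
S=plane(c,np.array([[395,208],[340,262],[390,313],[445,267]])/k,.032);print(S.round(4),S.mean(0))
d=np.diff(S[:,:2],axis=0,append=S[:1,:2]);print(np.degrees(np.arctan2(d[:,1],d[:,0])),np.linalg.norm(d,axis=1))
```

```text
232 249.81034482758622 186.78879310344828 [0.53751692 0.26114027 0.104     ] ((537.4224243164062, 261.07794189453125), (15.382567405700684, 15.179795265197754), 57.0136833190918)
[[0.5792 0.2728 0.032 ]
 [0.5258 0.2997 0.032 ]
 [0.4985 0.249  0.032 ]
 [0.5491 0.2207 0.032 ]] [0.53813672 0.26054607 0.032     ]
[ 153.2590714  -118.31683675  -29.16568703   59.87797504] [0.05985324 0.05760088 0.05794263 0.06013517]
```

>>> send_rows --commands "45 0 0 0 -1;45 0 0 0 -1;45 0 0 0 -1;45 0 0 0 -1;45 0 0 0 -1;45 0 0 0 -1;45 0 0 0 -1;45 0 0 0 -1;45 0 0 0 -1;45 0 0 0 -1;45 0 0 0 -1;45 0 0 0 -1;45 0 0 0 -1;45 0 0 0 -1;45 0 0 0 -1;45 0 0 0 -1;45 0 0 0 -1;45 0 0 0 -1;45 0 0 0 -1;45 0 0 0 -1"

```text
t: 4.9
tcp_pos: [0.5394, 0.2571, 0.2392]
tool_rot: [0.648, 0.761, -0.001, -0.0]
force: [0.6, -0.2, -0.1]
finger_gap: 0.529
gripper_force: 0.0
```

>>> send_rows --commands "45 0 0 0.5 -1;45 0 0 0.5 -1;45 0 0 0.5 -1;45 0 0 0.5 -1;45 0 0 0.5 -1;45 0 0 0.5 -1;45 0 0 0.5 -1;45 0 0 0.5 -1;45 0 0 0 -1;45 0 0 0 -1;45 0 0 0 -1;45 0 0 0 -1;45 0.14 0 0 0;45 0 0 0 0;45 0 0 0 0"

```text
t: 6.15
tcp_pos: [0.5373, 0.2595, 0.1594]
tool_rot: [0.284, 0.959, -0.0, -0.0]
force: [-0.1, 0.9, 0.2]
finger_gap: 0.533
gripper_force: 0.0
```

Run:
```python
from h import *
from station import readout,cams
s=readout.sense();M=R.from_quat(s["tool_rot"]).as_matrix()
print(s["t"],s["tcp_pos"].round(4),s["q"].round(3),s["finger_gap"],np.degrees(np.arctan2(M[1,1],M[0,1])))
c=cams.snapshot("wrist");np.savez("w2.npz",**c)
hsv=cv2.cvtColor(c["pixels"],cv2.COLOR_RGB2HSV)
m=cv2.inRange(hsv,np.array((105,120,120)),np.array((130,255,255)))
n,l,st,ce=cv2.connectedComponentsWithStats(m);print([(st[i].tolist(),ce[i]) for i in range(1,n) if st[i,4]>30])
i=1+np.argmax(st[1:,4]);ys,xs=np.nonzero(l==i);P=plane(c,np.c_[xs,ys],.104)
r=cv2.minAreaRect((P[:,:2]*1000).astype(np.float32));print(P.mean(0),r)
d=np.array([*(np.array(r[0])/1000),0])-s["tcp_pos"];print("tool delta",(M.T@d).round(4))
cv2.imwrite("pics/w2.png",c["pixels"][:,:,::-1])
```

```text
6.15 [0.5373 0.2595 0.1594] [ 0.263  0.59   1.579 -0.     0.974 -0.731] 0.5325117353964749 56.94603204863035
[([247, 207, 22, 20, 420], array([257.39285714, 216.0547619 ]))]
[0.53781037 0.26123959 0.104     ] ((538.2035522460938, 261.09814453125), (15.295758247375488, 14.9054594039917), 56.97487258911133)
tool delta [0.     0.0019 0.1594]
```

View pics/w2.png

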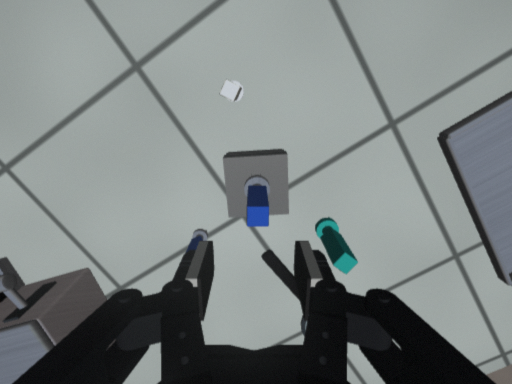

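The wrist view has the key top at (257,216), centred between the fingers and square to them. The neighbouring keys are clear, so I'm descending to grip.

>>> send_rows --commands "45 0 0.09 0.4 0;45 0 0 0.5 0;45 0 0 0.5 0;45 0 0 0.5 0;45 0 0 0.5 0;45 0 0 0.5 0;45 0 0 0.5 0;45 0 0 0.4 0;45 0 0 0.37 0;45 0 0 0 0;10 0 0 0 0;10 0 0 0 0;10 0 0 0 0;10 0 0 0 0;10 0 0 0 0;10 0 0 0 0;10 0 0 0 0;10 0 0 0 0" --grip_force 50

```text
t: 7.7
tcp_pos: [0.5392, 0.2618, 0.0765]
tool_rot: [0.283, 0.959, 0.0, 0.0]
force: [-0.4, 0.1, 3.0]
finger_gap: 0.179
gripper_force: 49.8
```

>>> send_rows --commands "10 0 0 -0.5 0;10 0 0 -0.5 0;10 0 0 -0.5 0;10 0 0 -0.5 0;10 0 0 -1 0;10 0 0 -1 0;10 0 0 -1 0;10 0 0 -1 0;10 0 0 -1 0;10 0 0 -1 0;10 0 0 0 0;10 0 0 0 0"

```text
t: 8.7
tcp_pos: [0.5393, 0.2619, 0.2377]
tool_rot: [0.283, 0.959, 0.001, 0.002]
force: [0.2, -0.1, -0.8]
finger_gap: 0.18
gripper_force: 49.4
```

Run:
```python
from h import *
from station import readout,cams
s=readout.sense();M=R.from_quat(s["tool_rot"]).as_matrix()
print(s["t"],s["tcp_pos"].round(4),s["q"].round(3),s["finger_gap"],s["gripper_force"])
t=s["tcp_pos"];o=t-[0,0,.044]
im=[]
for n in("scene","side"):
    c=cams.snapshot(n);np.savez(n+"2.npz",**c)
    u=proj(c,[o])[0];print(n,u)
    x,y=u.astype(int);im.append(cv2.resize(c["pixels"][y-30:y+30,x-30:x+30,::-1],(390,390),interpolation=cv2.INTER_CUBIC))
    for nm,a in(("57",np.radians(57)),("-33",np.radians(-33))):
        e=np.array([np.cos(a),np.sin(a),0])*.01-[0,0,.008];f=e*[-1,-1,1]
        print(nm,((proj(c,[o+e,o+f])-u)*6.5+195).round())
cv2.imwrite("pics/lift.png",np.hstack(im))
```

```text
8.7 [0.5393 0.2619 0.2377] [ 0.266  0.493  1.503  0.     1.141 -0.73 ] 0.18021279371387575 49.3719756603241
scene [372.05447788 165.19594963]
57 [[217. 234.]
 [163. 202.]]
-33 [[168. 230.]
 [212. 206.]]
side [192.29557554 264.97850545]
57 [[166. 223.]
 [230. 197.]]
-33 [[186. 184.]
 [211. 236.]]
```

View pics/lift.png

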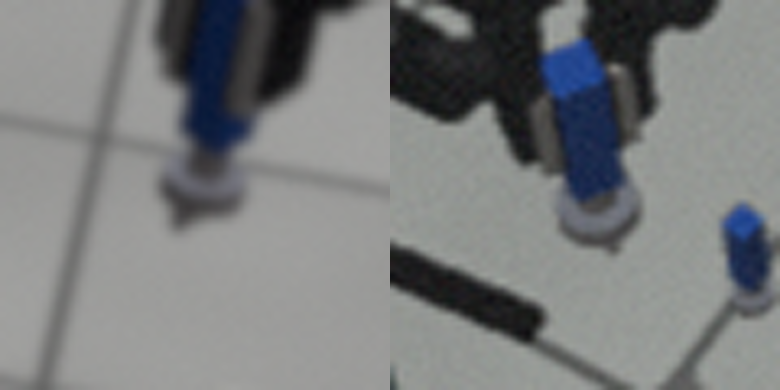

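The blade shows below the shoulder at crop (183,215) in the scene half and (615,245) in the side half. That matches key x at −33°, so the fingers close along key y. Next I go above the screw and look.

>>> send_rows --commands "10 -0.4 -0.5 0 0;10 -0.73 -0.97 0 0;10 -0.73 -0.97 0 0;10 -0.73 -0.97 0 0;10 -0.73 -0.97 0 0;10 -0.73 -0.97 0 0;10 -0.73 -0.97 0 0;10 -0.73 -0.97 0 0;10 -0.73 -0.97 0 0;10 -0.73 -0.97 0 0;10 -0.73 -0.97 0 0;10 -0.73 -0.97 0 0;10 -0.73 -0.97 0 0;10 -0.33 -0.47 0 0;10 0 0 0 1;10 0 0 0 1;10 0 0 0 1;10 0 0 0 0;10 0 0 0 0"

```text
t: 10.38
tcp_pos: [0.5603, -0.0531, 0.2351]
tool_rot: [0.381, 0.924, -0.0, -0.001]
force: [-0.4, 0.2, -0.8]
finger_gap: 0.179
gripper_force: 49.3
```

Run:
```python
from h import *
from station import readout,cams
s=readout.sense();M=R.from_quat(s["tool_rot"]).as_matrix()
print(s["t"],s["tcp_pos"].round(4),s["q"].round(3),np.degrees(np.arctan2(M[1,1],M[0,1])))
c=cams.snapshot("wrist");np.savez("w3.npz",**c)
u=proj(c,[[.56,-.053,.113]])[0];print(u)
for n in("scene","side"):np.savez(n+"3.npz",**cams.snapshot(n))
cv2.imwrite("pics/w3.png",cv2.resize(c["pixels"][60:384,90:422,::-1],None,fx=1.8,fy=1.8,interpolation=cv2.INTER_CUBIC))
print([(int(a),ce.tolist(),b.tolist()) for a,ce,b in blobs(c,(10,100,60),(28,255,255))[0]])
```

```text
10.3833 [ 0.5603 -0.0531  0.2351] [-0.293  0.45   1.594  0.     1.1   -1.081] 45.163371492876074
[254.31107293 188.16928198]
[(245, [243.8, 190.9], [239, 177, 10, 29]), (249, [259.2, 191.2], [255, 177, 10, 29])]
```

View pics/w3.png

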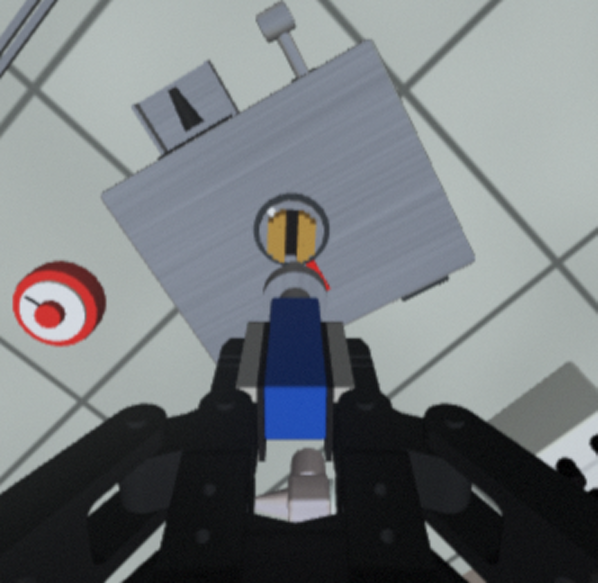

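The brass screw is at crop (291,230) with its slot nearly along tool x. The white tick is at (272,212) and the red mark at (318,275), so about 196° clockwise remains, as computed. Now the fine offsets.

Run:
```python
from h import *
from station import readout
s=readout.sense();M=R.from_quat(s["tool_rot"]).as_matrix();t=s["tcp_pos"]
c=dict(np.load("w3.npz"))
hsv=cv2.cvtColor(c["pixels"],cv2.COLOR_RGB2HSV)
loc=lambda P:((P-t)@M*1000).round(2)
P=plane(c,[[243.8,190.9],[259.2,191.2]],.113);print("halves tool mm",loc(P),"mean",loc(P).mean(0))
for nm,lo,hi,z in(("brass",(10,100,60),(28,255,255),.113),("top",(105,120,120),(130,255,255),t[2]+.028)):
    m=cv2.inRange(hsv,np.array(lo),np.array(hi));n,l,st,ce=cv2.connectedComponentsWithStats(m)
    if nm=="brass":
        m[:170]=0;m[212:]=0;ys,xs=np.nonzero(m)
    else:
        i=1+np.argmax(st[1:,4]);print(st[i]);ys,xs=np.nonzero(l==i)
    L=loc(plane(c,np.c_[xs,ys],z))[:,:2].astype(np.float32)
    print(nm,cv2.minEnclosingCircle(L),cv2.minAreaRect(L),L.mean(0))
# shoulder bottom row check / screw by two external views
A=dict(np.load("scene3.npz"));B=dict(np.load("side3.npz"));A0=dict(np.load("scene.npz"));B0=dict(np.load("side.npz"))
print("screw tri",tri(A0,[210.2,174.8],B0,[266.5,185.5]))
# slot dark pixels fit
g=cv2.cvtColor(c["pixels"],cv2.COLOR_RGB2GRAY)
for v in range(180,204,4):
    r=g[v,244:260].astype(float);w=np.clip(r.max()*.6-r,0,None);print(v,((np.arange(244,260)*w).sum()/w.sum()).round(2),end=" ")
```

```text
halves tool mm [[ -2.3  -10.46 122.63]
 [ -2.59   4.09 122.62]] mean [ -2.445  -3.185 122.625]
brass ((-2.88415265083313, -2.975339889526367), 15.140233039855957) ((-2.6255760192871094, -3.19970703125), (23.898958206176758, 27.87782096862793), 89.94037628173828) [-2.5065217 -3.1131985]
[237 275  34  29 984]
top ((1.4811561107635498, -1.1948142051696777), 10.270454406738281) ((1.399219036102295, -1.2032794952392578), (14.930000305175781, 14.83681583404541), 89.9308853149414) [ 1.5042729 -1.1993396]
screw tri (array([ 0.55935964, -0.05698697,  0.10824203]), np.float64(0.00029004437617768925))
180 251.83 184 251.78 188 251.57 192 251.5 196 251.39 200 251.24
```

>>> send_rows --commands "10 -0.18 -0.12 0.4 0;10 0 0 0.5 0;10 0 0 0.5 0;10 0 0 0.5 0;10 0 0 0.5 0;10 0 0 0.3 0;10 0 0 0 0;10 0 0 0 0"

```text
t: 11.2
tcp_pos: [0.5616, -0.0573, 0.1812]
tool_rot: [0.382, 0.924, -0.0, -0.001]
force: [1.1, -0.1, -1.5]
finger_gap: 0.18
gripper_force: 49.3
```

Run:
```python
from h import *
from station import readout,cams
s=readout.sense();M=R.from_quat(s["tool_rot"]).as_matrix();t=s["tcp_pos"]
print(s["t"],t.round(4),np.degrees(np.arctan2(M[1,1],M[0,1])))
c=cams.snapshot("wrist");np.savez("w4.npz",**c)
im=[cv2.resize(c["pixels"][150:270,200:300,::-1],(325,390),interpolation=cv2.INTER_CUBIC)]
for n in("scene","side"):
    a=cams.snapshot(n);np.savez(n+"4.npz",**a);x,y=proj(a,[t-[0,0,.044]])[0].astype(int);print(n,x,y)
    im.append(cv2.resize(a["pixels"][y-40:y+20,x-18:x+18,::-1],(234,390),interpolation=cv2.INTER_CUBIC))
    # predicted pixel of brass centre and key axis
    print(proj(a,[[.5597,-.057,.113],t-[0,0,.044],t-[0,0,.024]]).round(1))
    print([(int(q),ce.tolist(),b.tolist()) for q,ce,b in blobs(a,(10,100,60),(28,255,255),6)[0]][-3:])
cv2.imwrite("pics/w4.png",np.hstack(im))
```

```text
11.2 [ 0.5616 -0.0573  0.1812] 45.072746942407676
scene 209 164
[[210.1 173.1]
 [209.4 164. ]
 [209.2 155.9]]
[(87, [47.0, 83.1], [31, 73, 33, 20]), (646, [6.7, 189.6], [0, 166, 19, 51]), (99, [210.2, 174.8], [204, 170, 13, 10])]
side 265 176
[[266.4 184.1]
 [265.9 176.7]
 [266.  170.8]]
[(9, [316.8, 94.3], [315, 93, 5, 3]), (117, [499.9, 108.9], [488, 103, 24, 12]), (70, [266.3, 185.5], [261, 181, 12, 10])]
```

View pics/w4.png

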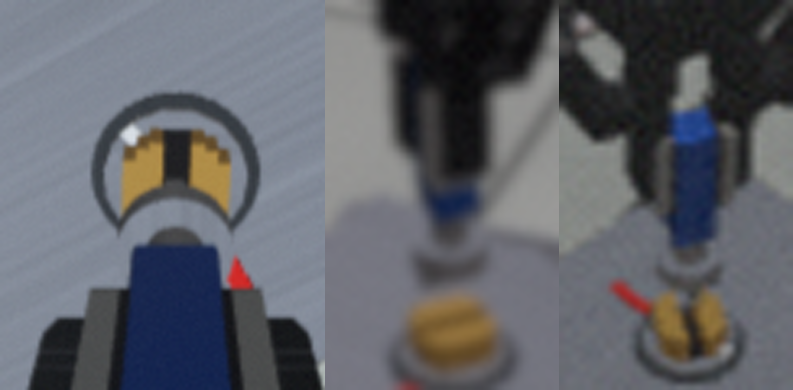

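The wrist view shows the slot at column 177, the shoulder at 176.5 and the flange at 176. The side view has the blade over the slot at column 690. It is aligned, so I'm inserting.

>>> send_rows --commands "10 0 0 0.2 0;10 0 0 0.2 0;10 0 0 0.2 0;10 0 0 0.2 0;10 0 0 0.1 0;10 0 0 0.1 0;10 0 0 0 0"

```text
t: 11.93
tcp_pos: [0.5615, -0.0573, 0.1613]
tool_rot: [0.382, 0.924, -0.0, -0.001]
force: [0.1, 0.4, -0.9]
finger_gap: 0.183
gripper_force: 49.3
```

>>> send_rows --commands "10 0 0 0.1 0;10 0 0 0.1 0;10 0 0 0 0;10 0 0 0 0"

```text
t: 12.27
tcp_pos: [0.562, -0.0574, 0.158]
tool_rot: [0.382, 0.924, 0.0, 0.0]
force: [-0.0, -1.1, -0.8]
finger_gap: 0.181
gripper_force: 49.5
```

>>> send_rows --commands "10 0 0 0.06 0;10 0 0 0 0;10 0 0 0 0"

```text
t: 12.52
tcp_pos: [0.562, -0.0575, 0.1579]
tool_rot: [0.382, 0.924, 0.0, 0.0]
force: [-2.1, 1.0, 6.4]
finger_gap: 0.178
gripper_force: 50.4
```

>>> send_rows --commands "10 0 0 0.06 0;10 0 0 0 0;10 0 0 0 0"

```text
t: 12.77
tcp_pos: [0.5621, -0.0575, 0.1578]
tool_rot: [0.382, 0.924, -0.0, 0.001]
force: [-2.7, 0.7, 12.7]
finger_gap: 0.178
gripper_force: 51.3
```

>>> send_rows --commands "10 0 0 -0.05 0.5;10 0 0 0 1;10 0 0 0 1;10 0 0 0 1;10 0 0 0 1;10 0 0 0 1;10 0 0 0 1;10 0 0 0 1;10 0 0 0 1;10 0 0 0 1;10 0 0 0 1;10 0 0 0 1;10 0 0 0 1;10 0 0 0 0.5;10 0 0 0 0"

```text
t: 14.02
tcp_pos: [0.5607, -0.0581, 0.1579]
tool_rot: [0.749, 0.663, -0.001, -0.0]
force: [-4.3, -2.4, 9.1]
finger_gap: 0.179
gripper_force: 50.7
```

Run:
```python
from h import *
from station import readout,cams
s=readout.sense();t=s["tcp_pos"];print(s["force"].round(1),s["ft_torque"].round(3),t,s["q"][5])
im=[]
for n in("scene","side"):
    a=cams.snapshot(n);x,y=proj(a,[t-[0,0,.044]])[0].astype(int)
    im.append(cv2.resize(a["pixels"][y-35:y+25,x-30:x+30,::-1],(390,390),interpolation=cv2.INTER_CUBIC))
cv2.imwrite("pics/t1.png",np.hstack(im))
```

```text
[-4.3 -2.4  9.1] [-0.413  0.929  0.02 ] [ 0.56074501 -0.05809888  0.15787907] -0.17758468038120023
```

View pics/t1.png

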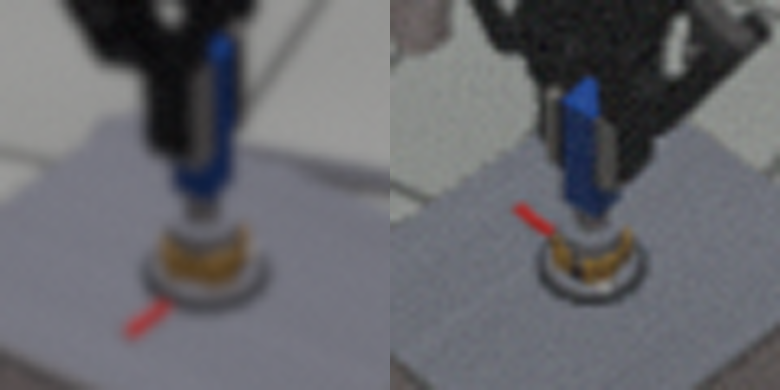

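The shoulder is down on the brass head in both views, and the slot at (578,268) has turned with the key. I'm continuing the turn.

>>> send_rows --commands "10 0 0 0 0.5;10 0 0 0 1;10 0 0 0 1;10 0 0 0 1;10 0 0 0 1;10 0 0 0 1;10 0 0 0 1;10 0 0 0 1;10 0 0 0 1;10 0 0 0 1;10 0 0 0 1;10 0 0 0 1;10 0 0 0 1;10 0 0 0 1;10 0 0 0 1;10 0 0 0 1;10 0 0 0 1;10 0 0 0 1;10 0 0 0 0.5;10 0 0 0 0"

```text
t: 15.78
tcp_pos: [0.5592, -0.0568, 0.1579]
tool_rot: [0.995, 0.096, -0.003, -0.001]
force: [-6.9, 0.5, 11.5]
finger_gap: 0.185
gripper_force: 51.2
```

Run:
```python
from h import *
from station import readout,cams
s=readout.sense();t=s["tcp_pos"];print(s["force"].round(1),s["ft_torque"].round(3),t,np.degrees(s["q"][[0,5]]),s["tau"].round(2))
```

```text
[-6.9  0.5 11.5] [0.083 1.414 0.002] [ 0.55919925 -0.0568221   0.1578685 ] [-17.1632045   61.82580052] [-3.000e-02 -3.548e+01 -1.497e+01  3.600e-01 -2.130e+00  2.100e-01]
```

>>> send_rows --commands "10 0 0 0 1;10 0 0 0 1;10 0 0 0 1;10 0 0 0 1;10 0 0 0 1;10 0 0 0 1;10 0 0 0 1;10 0 0 0 1;10 0 0 0 1;10 0 0 0 1;10 0 0 0 1;10 0 0 0 1;10 0 0 0 1;10 0 0 0 1;10 0 0 0 1;10 0 0 0 0"

```text
t: 17.12
tcp_pos: [0.5596, -0.0553, 0.1579]
tool_rot: [0.91, -0.415, -0.003, -0.001]
force: [-6.0, 5.5, 11.9]
finger_gap: 0.181
gripper_force: 51.1
```

Run:
```python
from h import *
from station import readout,cams
s=readout.sense();t=s["tcp_pos"];print(s["force"].round(1),s["ft_torque"].round(3),t,np.degrees(s["q"][[0,5]]),s["tau"].round(2))
```

```text
[-6.   5.5 11.9] [0.89  1.004 0.022] [ 0.55958564 -0.05532992  0.157884  ] [-17.09314249 121.89528338] [ -2.4  -35.63 -14.85  -0.77  -2.04   0.35]
```

>>> send_rows --commands "10 0 0 0 1;10 0 0 0 1;10 0 0 0 1;10 0 0 0 1;10 0 0 0 0.5;10 0 0 0 0"

```text
t: 17.62
tcp_pos: [0.56, -0.0551, 0.1579]
tool_rot: [0.834, -0.552, -0.003, -0.001]
force: [-4.2, 4.8, 11.1]
finger_gap: 0.177
gripper_force: 51.1
```

Run:
```python
from h import *
from station import readout,cams
s=readout.sense();t=s["tcp_pos"];print(s["force"].round(1),s["ft_torque"].round(3),t,np.degrees(s["q"][[0,5]]),s["tau"].round(2))
```

```text
[-4.2  4.8 11.1] [1.151 0.867 0.027] [ 0.55998903 -0.05506528  0.15787763] [-17.07622712 139.82919527] [ -2.93 -35.82 -14.68  -1.04  -1.92   0.2 ]
```

>>> send_rows --commands "10 0 0 0 0.75;10 0 0 0 0.75;10 0 0 0 0.5;10 0 0 0 0;10 0 0 0 0;10 0 0 0 0"

```text
t: 18.12
tcp_pos: [0.5603, -0.0551, 0.1579]
tool_rot: [0.794, -0.607, -0.002, -0.0]
force: [-4.9, 5.9, 10.9]
finger_gap: 0.18
gripper_force: 51.4
```

Run:
```python
from h import *
from station import readout,cams
s=readout.sense();t=s["tcp_pos"];print(s["force"].round(1),s["ft_torque"].round(3),t,np.degrees(s["q"][[0,5]]),s["tau"].round(2))
im=[]
for n in("scene","side"):
    a=cams.snapshot(n);x,y=proj(a,[t-[0,0,.044]])[0].astype(int)
    im.append(cv2.resize(a["pixels"][y-15:y+25,x-20:x+20,::-1],(390,390),interpolation=cv2.INTER_CUBIC))
cv2.imwrite("pics/t2.png",np.hstack(im))
```

```text
[-4.9  5.9 10.9] [1.211 0.742 0.534] [ 0.56025252 -0.05510694  0.15788323] [-17.05613445 147.65903793] [ -3.67 -36.   -14.47  -0.83  -1.76   0.56]
```

View pics/t2.png

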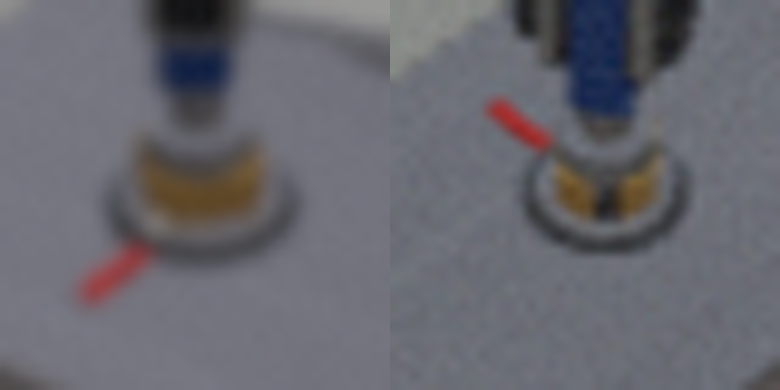

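The torque has jumped to 0.53 N m, so it is probably at the stop. In the scene half the tick is at about (158,215), next to the red mark. I'll check its angle numerically.

Run:
```python
from h import *
from station import cams
a=cams.snapshot("scene");ce=np.array([.5597,-.057,.102])
hsv=cv2.cvtColor(a["pixels"],cv2.COLOR_RGB2HSV)
m=cv2.inRange(hsv,np.array((0,110,80)),np.array((8,255,255)));m[:,:180]=0;m[:,215:]=0;ys,xs=np.nonzero(m)
P=plane(a,np.c_[xs,ys],.098);d=P.mean(0)-ce;print("red",len(xs),np.degrees(np.arctan2(d[1],d[0])),np.hypot(*d[:2]))
# brightness around flange ring r=16mm
th=np.arange(-180,180,6);g=cv2.cvtColor(a["pixels"],cv2.COLOR_RGB2GRAY)
pts=ce+.0162*np.c_[np.cos(np.radians(th)),np.sin(np.radians(th)),0*th]
u=proj(a,pts).astype(np.float32);v=cv2.remap(g,u[:,:1],u[:,1:],cv2.INTER_LINEAR)[:,0]
print([(int(t),int(x)) for t,x in zip(th,v) if -90<=t<=90])
```

```text
red 0 nan nan
[(-90, 95), (-84, 96), (-78, 96), (-72, 96), (-66, 96), (-60, 95), (-54, 94), (-48, 94), (-42, 93), (-36, 97), (-30, 99), (-24, 103), (-18, 106), (-12, 103), (-6, 96), (0, 92), (6, 90), (12, 92), (18, 92), (24, 93), (30, 94), (36, 93), (42, 93), (48, 93), (54, 93), (60, 92), (66, 92), (72, 93), (78, 93), (84, 95), (90, 95)]<stdin>:6: RuntimeWarning: Mean of empty slice.
  ret = um.true_divide(
```

The tick is at −18° and the red mark direction is −18°, so the screw is tight. I'll ease the torque off, lift out and turn towards the stand angle.

>>> send_rows --commands "10 0 0 0 -0.5;10 0 0 0 -0.5;10 0 0 -0.1 0;10 0 0 -0.2 0;10 0 0 -0.4 0;10 0 0 -0.5 0;10 0 0 -0.8 0;10 0 0 -1 0;10 0 0 -1 0;10 0 0 0 -1;10 0 0 0 -1;10 0 0 0 -1;10 0 0 0 -1;10 0 0 0 -1;10 0 0 0 -1;10 0 0 0 -1;10 0 0 0 -1;10 0 0 0 -1;10 0 0 0 -1;10 0 0 0 0"

```text
t: 19.93
tcp_pos: [0.5627, -0.0585, 0.2383]
tool_rot: [0.964, -0.266, 0.002, 0.001]
force: [-0.0, -0.3, -0.8]
finger_gap: 0.179
gripper_force: 50.6
```

Run:
```python
from h import *
from station import cams,readout
s=readout.sense();M=R.from_quat(s["tool_rot"]).as_matrix();t=s["tcp_pos"];print(t,M.round(3).tolist(),np.degrees(np.arctan2(M[1,1],M[0,1])),s["finger_gap"])
c=cams.snapshot("wrist");np.savez("w5.npz",**c)
hsv=cv2.cvtColor(c["pixels"],cv2.COLOR_RGB2HSV)
m=cv2.inRange(hsv,np.array((105,120,120)),np.array((130,255,255)));n,l,st,ce=cv2.connectedComponentsWithStats(m)
i=1+np.argmax(st[1:,4]);ys,xs=np.nonzero(l==i)
L=((plane(c,np.c_[xs,ys],t[2]+.028)-t)@M*1000)[:,:2].astype(np.float32);print(cv2.minAreaRect(L))
g=np.array([.5392,.2618,0.23])-t;print("to stand, tool units",(M.T@g/.02).round(2))
```

```text
[ 0.56265315 -0.05849364  0.23830145] [[0.858, -0.514, 0.003], [-0.514, -0.858, -0.002], [0.003, 0.0, -1.0]] -120.90462553126474 0.17850669866713265
((2.8349642753601074, 1.1161484718322754), (14.997143745422363, 15.461679458618164), 89.97602081298828)
to stand, tool units [ -9.23 -13.14   0.38]
```

>>> send_rows --commands "10 -0.33 -0.47 0 0;10 -0.67 -0.94 0 0;10 -0.67 -0.94 0 0;10 -0.67 -0.94 0 0;10 -0.67 -0.94 0 0;10 -0.67 -0.94 0 0;10 -0.67 -0.94 0 0;10 -0.67 -0.94 0 0;10 -0.67 -0.94 0 0;10 -0.67 -0.94 0 0;10 -0.67 -0.94 0 0;10 -0.67 -0.94 0 0;10 -0.67 -0.94 0 0;10 -0.67 -0.94 0 0;10 -0.29 -0.43 0 0;10 0 0 0.5 0;10 0 0 1 0;10 0 0 1 0;10 0 0 1 0;10 0 0 1 0"

```text
t: 21.65
tcp_pos: [0.5365, 0.2623, 0.1452]
tool_rot: [0.964, -0.267, -0.0, 0.001]
force: [-0.5, 0.2, -1.2]
finger_gap: 0.178
gripper_force: 50.7
```

>>> send_rows --commands "10 0 0 1 0;10 0 0 0.8 0;10 0 0 0.4 0;10 0 0 0 0;10 0 0 0 0"

```text
t: 22.07
tcp_pos: [0.5367, 0.2629, 0.1023]
tool_rot: [0.964, -0.267, -0.0, 0.0]
force: [-0.0, -0.7, -0.9]
finger_gap: 0.182
gripper_force: 50.7
```

Run:
```python
from h import *
from station import cams,readout
s=readout.sense();M=R.from_quat(s["tool_rot"]).as_matrix();t=s["tcp_pos"];print(s["t"],t,np.degrees(np.arctan2(M[1,1],M[0,1])),np.degrees(s["q"][5]),s["force"])
c=cams.snapshot("wrist");hsv=cv2.cvtColor(c["pixels"],cv2.COLOR_RGB2HSV)
m=cv2.inRange(hsv,np.array((105,120,120)),np.array((130,255,255)));n,l,st,ce=cv2.connectedComponentsWithStats(m)
i=1+np.argmax(st[1:,4]);ys,xs=np.nonzero(l==i)
P=plane(c,np.c_[xs,ys],t[2]+.028);print("top",P.mean(0)+[.0007,.0009,0])
# stand visible? fit grey dark region
m=cv2.inRange(hsv,np.array((0,0,60)),np.array((180,60,125)))
S=plane(c,np.array([[0,0]]),.032)
u=proj(c,[[.5387,.2617,.032]])[0].round().astype(int);print("stand centre px",u)
ff=m.copy();n,l,st,ce=cv2.connectedComponentsWithStats(m)
for i in range(1,n):
    if 300<st[i,4]<20000:
        ys,xs=np.nonzero(l==i);Q=(plane(c,np.c_[xs,ys],.032)[:,:2]*1000).astype(np.float32);r=cv2.minAreaRect(Q);print(st[i].tolist(),r)
```

```text
22.0667 [0.53672631 0.26289723 0.10225865] -120.98302882111308 136.3984982439978 [-0.01891969 -0.65482326 -0.93569738]
top [0.53955439 0.26120548 0.13025865]
stand centre px [252 209]
[0, 0, 38, 32, 388] ((726.8217163085938, 319.9044494628906), (32.303932189941406, 4.833788871765137), 89.48782348632812)
[0, 0, 512, 313, 11092] ((564.880859375, 258.7279052734375), (431.3903503417969, 230.52090454101562), 60.91006088256836)
[0, 177, 52, 95, 510] ((613.4810180664062, 426.7436218261719), (39.184200286865234, 84.6744384765625), 42.94438171386719)
```

>>> send_rows --commands "10 0 0 0.3 0;10 0 0 0.3 0;10 0 0 0.2 0;10 0 0 0.2 0;10 0 0 0.1 0;10 0 0 0.05 0;10 0 0 0 0;10 0 0 0 0"

```text
t: 22.78
tcp_pos: [0.5367, 0.2637, 0.0795]
tool_rot: [0.964, -0.267, 0.0, -0.0]
force: [0.6, -0.2, -1.3]
finger_gap: 0.178
gripper_force: 50.7
```

>>> send_rows --commands "10 0 0 0.05 0;10 0 0 0 0;10 0 0 0.05 0;10 0 0 0 0;10 0 0 0 0"

```text
t: 23.2
tcp_pos: [0.5366, 0.2636, 0.0775]
tool_rot: [0.964, -0.267, -0.0, 0.0]
force: [-0.5, -0.2, -1.5]
finger_gap: 0.179
gripper_force: 50.7
```

>>> send_rows --commands "10 0 0 0.05 0;10 0 0 0 0;10 0 0 0.05 0;10 0 0 0 0;10 0 0 0 0"

```text
t: 23.62
tcp_pos: [0.5368, 0.2637, 0.0765]
tool_rot: [0.964, -0.267, 0.0, -0.0]
force: [-0.4, -0.4, 5.2]
finger_gap: 0.182
gripper_force: 51.5
```

Contact came at exactly the pick-up height, so the key is seated. Releasing and retreating.

>>> send_rows --commands "22 0 0 0 0;30 0 0 0 0;45 0 0 0 0;45 0 0 0 0;45 0 0 0 0;45 0 0 -0.3 0;45 0 0 -0.5 0;45 0 0 -1 0;45 0 0 -1 0;45 0 0 -1 0;45 0 0 -1 0;45 0 0 -1 0;45 0 0 -1 0;45 0 0 -1 0;45 0 0 0 0;45 0 0 0 0"

```text
t: 24.95
tcp_pos: [0.5374, 0.2639, 0.2335]
tool_rot: [0.964, -0.267, 0.002, -0.001]
force: [-0.2, 0.2, -0.7]
finger_gap: 0.527
gripper_force: 0.0
```

Run:
```python
from h import *
from station import cams,readout
s=readout.sense();print(s["t"],s["tcp_pos"],s["force"])
C={n:cams.snapshot(n) for n in("scene","side","wrist")}
b={}
for n in("scene","side"):
    b[n]=[x for x in blobs(C[n],(110,120,50),(128,255,255))[0]];print(n,[(int(a),ce.tolist(),q.tolist()) for a,ce,q in b[n] if a<400])
A0=dict(np.load("scene.npz"));B0=dict(np.load("side.npz"))
c=C["wrist"];hsv=cv2.cvtColor(c["pixels"],cv2.COLOR_RGB2HSV)
m=cv2.inRange(hsv,np.array((105,120,120)),np.array((130,255,255)));n,l,st,ce=cv2.connectedComponentsWithStats(m)
i=1+np.argmax(st[1:,4]);ys,xs=np.nonzero(l==i);P=plane(c,np.c_[xs,ys],.104);print(cv2.minAreaRect((P[:,:2]*1000).astype(np.float32)),P.mean(0))
# bystander change vs start
for n,Z in(("scene",A0),("side",B0)):
    print(n,[(int(a),q.tolist()) for a,q,_ in blobs(C[n],(0,130,80),(6,255,255))[0]])
a=C["scene"];g=cv2.cvtColor(a["pixels"],cv2.COLOR_RGB2GRAY);th=np.arange(-60,30,6)
u=proj(a,np.array([.5597,-.057,.102])+.0162*np.c_[np.cos(np.radians(th)),np.sin(np.radians(th)),0*th]).astype(np.float32)
print(th[np.argmax(cv2.remap(g,u[:,:1],u[:,1:],cv2.INTER_LINEAR)[:,0])])
```

```text
24.95 [0.53736922 0.26385412 0.23348484] [-0.2039832   0.16078984 -0.69228927]
scene [(159, [361.8, 211.3], [356, 200, 12, 24]), (47, [314.8, 222.7], [313, 216, 5, 15])]
side [(50, [398.9, 63.3], [395, 58, 9, 11]), (49, [216.3, 271.3], [214, 266, 6, 12]), (129, [199.0, 296.1], [194, 287, 11, 20])]
((538.922607421875, 261.4020080566406), (14.467935562133789, 14.018548011779785), 59.07862854003906) [0.53894996 0.26137721 0.104     ]
scene [(24, [147.7, 171.1]), (179, [148.9, 181.9])]
side [(141, [319.5, 179.2]), (29, [320.7, 170.4])]
-18
```

The key is back within 1 px of where it started, upright and at the same height. The tick still reads −18°, level with the red mark. Handing in.

```bash
python3 -c "
from station import sign_off
print(sign_off())"
```

```text
the job is handed in; nothing more can be done
None
```

The screw is tight against its stop with the white tick on the red mark, the key stands fully down in its stand, and the job was handed in at about 25 s; no verdict came back.

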